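# Tuck the dust plate under the sander's flap and hold it flat

## Task

Pick up the loose aluminium dust plate by its upright rib, lay it on the plywood sill of the drum sander and slide its wide blade squarely under the hinged steel flap, without lifting the flap, until about 30 mm of the blade lies beneath it, its whole leading edge covered and about centred along the flap. Then press the plate firmly flat on the sill (with about 10 N) and finish while still holding it there with the gripper; leave the bowl, brush and jar alone.

Things in the scene. Friction and masses are not known exactly. Their poses are not given: they have to be found in the camera images.
- plate: loose dust plate, bare aluminium, about 0.2 kg: square blade 120 x 120 mm, 4 mm thick, with an upright rib (10 mm thick, 100 mm long, top 48 mm above the underside) along its x axis. Origin on the underside below the rib's middle; z up. The rib is off-centre: the blade reaches 90 mm from it towards -y (the leading edge, to go under the flap) and 30 mm towards +y.
- plate_grip (a point): point to grasp: middle of the rib, in the middle of its 10 mm thickness, 30 mm above the plate's underside (26 mm above the blade's top face). Same axes as the plate: rib along x, so the fingers close along y; leading edge 90 mm towards -y.
- lap_mid (a point): fixed point on the top face of the sander's plywood sill (12 mm above the bench), straight below the middle of the flap's front lip. z up, x along the lip, y out of the sander: the plate goes in towards -y. The gap from the sill up to the flap's underside is 9 mm.
- flap (a joint): angle of the hinged steel flap, rad: 0 lying level on its stop, grows as the lip is lifted; 0.25 kg, held down by its weight only. The flap is 4 mm thick, 170 mm long along the lip and reaches 80 mm back from the lip to its hinge; the machine's bulkhead, 76 mm high, starts 95 mm behind the lip, the drum (to 226 mm high) 155 mm behind it.
- sill: the sander's fixed plywood sill, 12 mm thick, on which the plate must lie: it reaches 100 mm out from below the lip (+y) and 105 mm either way along it (x). Origin on the bench straight below the middle of the flap's lip, axes as lap_mid.
- bowl: bystander: turned wooden bowl with amber pieces, 112 mm across, 36 mm high, origin at the centre of its underside
- brush: bystander: bench brush lying on the bench; origin at its underside
- jar: bystander: jar of polishing powder with a steel lid, 60 mm across, 75 mm high, origin at the centre of its underside
- lead_edge (a point): middle of the plate's leading edge, on the underside, 90 mm from the rib's middle towards the plate's -y; plate's axes
There are look-alikes about, which are no part of the job. Several things look just like the plate: the one meant starts farthest to the robot's left.

How it is judged (in metres and radians):
At the end, for the whole second after the job is handed in: The middle of the leading edge is 20 to 42 mm inside the flap's lip, within 25 mm of the lip's middle sideways, under 3 mm above the sill; plate square to the lip within 0.08 rad, tilted under 0.04 rad, still, pressed on the sill with over 6 N, held by the fingers; flap under 0.02 rad (y of lead_edge in the frame of lap_mid between -0.042 and -0.02 m and x of lead_edge in the frame of lap_mid between -0.025 and 0.025 m and angle between the x axis of plate and the x axis of lap_mid, either way round below 0.08 rad and z of lead_edge in the frame of lap_mid below 0.003 m and angle between plate's own z axis and vertical below 0.04 rad and contact force between plate and sill above 6 N and contact force between the fingers and plate above 2 N and value of joint flap below 0.02 rad and linear speed of plate below 0.01 m/s); the arm keeps its last pose, push and grip.
It fails at once if the flap is lifted (more than 0.08 rad, about 6 mm at its lip) (value of joint flap above 0.08 rad).
It fails at once if the bowl, brush or jar is disturbed (moved more than 30 mm) (distance of any of bowl, brush, jar from where it was at the start of the episode above 0.03 m).
It also fails if it takes over 40 s, if anything falls off the work surface, if the arm or the gripper's body presses on something with over 40 N, if the wrist force passes 120 N, or if a joint passes its speed limit or range.

## Robot

A 6-joint arm with a two-finger parallel gripper is mounted at the origin on the work surface. World frame = base frame: x ahead of the robot, y to its left, z up, the work surface at z = 0. Lengths are in mm, angles in degrees, forces in N, time in s.
With the tool pointing down it reaches from about 300 to 850 mm from the base axis. Payload 4.2 kg.
Tool frame: the origin (TCP) lies midway between the tips of the shut fingers; the grasp point (between the pads) lies 19 mm behind it; x points along the fingers, y is the direction in which the jaws open and shut, and the axes are right-handed (so a half turn about x gives the same grasp; the last joint's range is limited). The gripper opens to 91 mm and grips with 3 to 60 N. Pads are 32 mm wide; open, the fingers measure 118 mm over their backs; the gripper's body (76 mm by 178 mm) begins 60 mm behind the grasp point.
Start: joints at [-65.89, 18.312, 89.639, -0, 72.044, -1.146], TCP at [245.337, -520.051, 213.976] pointing down, gripper open.
Joint ranges: [-177.97, 177.97], [-48.28, 115.42], [12.27, 149.76], [-77.06, 257.06], [2.81, 150.46], [-146.56, 146.56]. Speed limits (degrees/s): [147.25, 147.25, 180, 180, 180, 180].

## Interface

Orientations are given as [roll, pitch, yaw] about the fixed x, y, z axes, in that order (R = Rz(yaw) Ry(pitch) Rx(roll)).
In Python, from workcell import * gives the robot as it stands.
- The arm moves only by the shell command python3 -m handwheel 'ROWS' [FORCE]. ROWS is a JSON object of lists of equal length, an entry for each row: "gripper": the closure, from 0 (fully open) to 1 (shut); "offset": the shift along the tool's x, y, z in mm, a list of three; "rot": the turn, a rotation vector about the tool's x, y, z in degrees, a list of three. A call has 1 to 5 rows; each row is the pose to reach, as a shift and turn from the pose commanded when the call began, along the tool's axes at that moment; what a row does not reach only later rows make up. A row lasts 1/12 s, in which the tool goes at most 41.7 mm and 7.16 degrees, less where a joint would pass 70% of its speed; a pose out of reach is approached as far as the arm can. A call with a gripper value outside its range is refused whole. The fingers move at their own pace and stop on an object; FORCE is the grip in N (left out, the last holds). Time passes only in rows, so rows that repeat a pose let the fingers close. It gives the time, the measured TCP pose, the force and the opening at its end, in the units of the state.
- state(): the state, without advancing time (a new reading comes with each control period).
- grab_frame(name): name is "scene" or "top" or "wrist"; returns the picture (384x512x3 uint8, red, green, blue); there is no depth.
- camera_params(name): a dict with "fx", "fy", "cx", "cy" (pixels), "position" and "attitude" of the camera in the world; the wrist camera has in their place "hand_eye" (4x4, takes a point from camera to tool coordinates, whose origin is the TCP and whose axes are the tool frame's). Camera axes: x right, y up, looking along -z (the intrinsics and any distortion apply to the point x, -y, -z); pixel columns grow to the right and rows downward; lengths in mm; the calibration is good to about 2 mm. A picture is of the moment at which its call begins: read the wrist's pose just before it. camera_params takes no time and is no camera call.
- job_done(): hands the job in, once; it reports no verdict.
The state is a dict: "time_s": time; "qpos": joint angles; "qvel": joint speeds; "effort": joint torques, N m; "ee_pos": TCP position; "ee_rot": TCP orientation; "force": force on the tool from outside, world axes, zero at the start; "torque": the same for the moment, N m; "gripper_width": finger opening in mm.
Only numpy, scipy, OpenCV 4.12 (cv2) and the standard library are available. Lean on these libraries where they do the work, as an engineer would, in place of code of your own. Each camera call takes 0.05 s, during which the arm holds its last target.

## Working session

There is one attempt and no reset: what is moved stays moved. The work goes in short steps, Python scripts to look and compute and a shell command to move; the robot and the scene stay as the last step left them, time stands still between calls to the robot, and variables do not carry over. Pictures are saved under pics/ and viewed, and the job is handed in when it is done.

```bash
mkdir -p pics; ls
python3 - <<'E'
from workcell import *
import cv2
for n in ["scene","top","wrist"]:
    s=state(); im=grab_frame(n); cv2.imwrite(f"pics/{n}0.png",im[:,:,::-1]); print(n,camera_params(n))
print(state())
E
```

```text
pics
scene {'fx': 487.84092370745884, 'fy': 487.84092370745884, 'cx': 254.943069203318, 'cy': 187.18563389670362, 'position': array([1330.28705298, -564.77308934,  686.16902091]), 'attitude': array([56.96224259, -0.33505169, 48.87579982])}
top {'fx': 347.10257522443845, 'fy': 347.10257522443845, 'cx': 258.1708178614116, 'cy': 190.0774660214757, 'position': array([465.36816961,  84.40734426, 838.4470283 ]), 'attitude': array([  7.50675887,  -0.92329438, -89.5696113 ])}
wrist {'fx': 292.7264094240609, 'fy': 292.7264094240609, 'cx': 261.04273019264554, 'cy': 191.63438704012415, 'hand_eye': array([[ 2.22286694e-05,  2.93451439e-01, -9.55973981e-01,
        -1.71545592e+02],
       [ 9.99999968e-01,  2.32922226e-04,  9.47515655e-05,
        -2.82537493e-01],
       [ 2.50472571e-04, -9.55973953e-01, -2.93451425e-01,
        -8.31077651e+01],
       [ 0.00000000e+00,  0.00000000e+00,  0.00000000e+00,
         1.00000000e+00]])}
{'time_s': 0.15, 'qpos': array([-6.58898236e+01,  1.83411525e+01,  8.96885930e+01,  9.04715611e-04,
        7.20449406e+01, -1.14571977e+00]), 'qvel': array([-0.00849876, -0.09566382, -0.14874957,  0.09365819, -0.01130497,
       -0.0483066 ]), 'effort': array([ 4.97189994e-04, -4.12773228e+01, -2.32155937e+01,  7.28168339e-02,
        4.34006983e-02, -9.23605512e-05]), 'ee_pos': array([ 245.18470234, -519.69156027,  213.34613221]), 'ee_rot': array([-91.80566587,  89.92530888, 113.44995087]), 'force': array([ 0.62631332, -0.16604249,  0.28927541]), 'torque': array([-0.03708971, -0.01234597, -0.01621142]), 'gripper_width': 91.3129407902592}
```

View pics/top0.png

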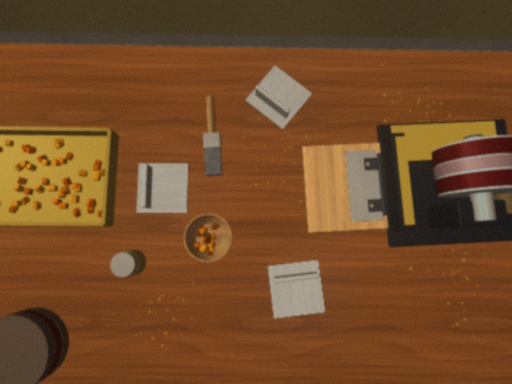

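View pics/scene0.png

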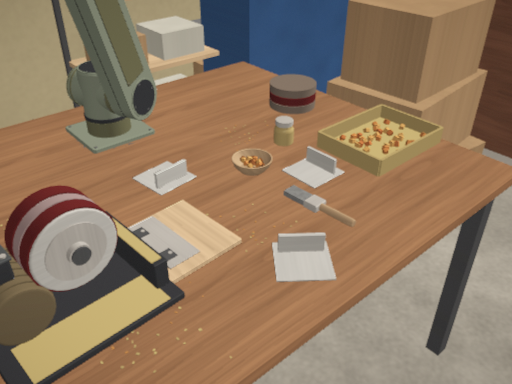

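Run:
```python
import cv2
im=cv2.imread("pics/top0.png")
cv2.imwrite("pics/topA.png",cv2.resize(im[100:300,0:270],None,fx=2.9,fy=2.9,interpolation=cv2.INTER_CUBIC))
cv2.imwrite("pics/topB.png",cv2.resize(im[100:300,240:510],None,fx=2.9,fy=2.9,interpolation=cv2.INTER_CUBIC))
```

```text
(no output)
```

The top picture has image-left as the robot's left (+y). Three look-alike plates: (162,188), (279,97) and (297,289). The leftmost, (162,188), is the one meant. The sander sill is at (345,188) with its flap at (365,186). The bowl is at (208,238), the brush at (212,140) and the jar at (123,264).

View pics/topA.png

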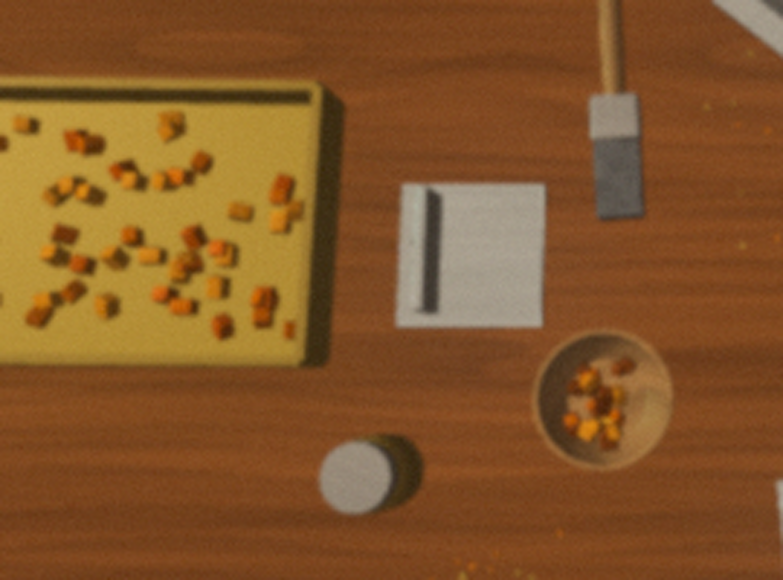

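View pics/topB.png

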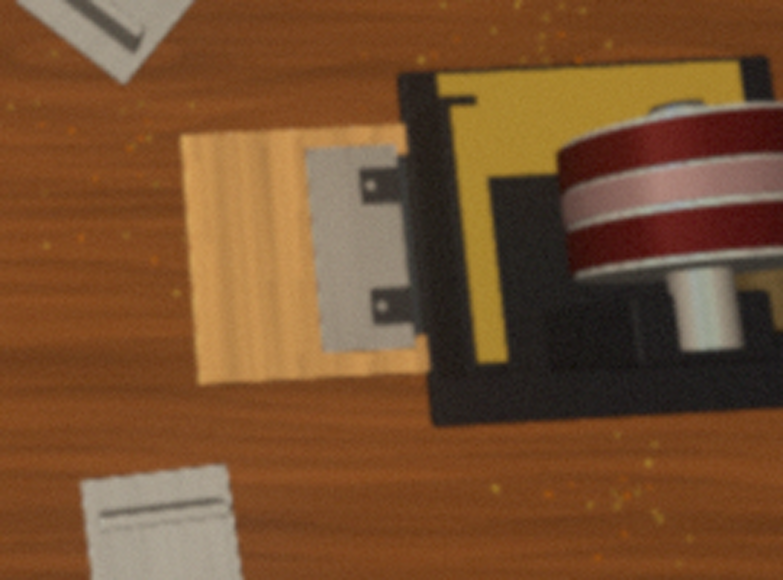

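The chosen plate's blade corners in crop A are (402,184), (545,184), (543,327) and (396,327), with the rib on the left (+y), so its leading edge points to the robot's right. In crop B the sill front corners are (181,136) and (198,383), and the flap lip runs from (305,150) to (323,352).

```bash
cat > h.py <<'E'
from workcell import *
import numpy as np, cv2
from scipy.spatial.transform import Rotation as R
def cam(n,s=None):
    p=camera_params(n)
    if n!="wrist":
        return p,R.from_euler('xyz',p['attitude'],degrees=True).as_matrix(),np.array(p['position'])
    H=np.array(p['hand_eye']);Rt=R.from_euler('xyz',s['ee_rot'],degrees=True).as_matrix()
    return p,Rt@H[:3,:3],Rt@H[:3,3]+s['ee_pos']
def hit(n,uv,z,s=None):
    p,Rm,t=cam(n,s)
    d=Rm@np.array([(uv[0]-p['cx'])/p['fx'],-(uv[1]-p['cy'])/p['fy'],-1])
    return t+d*(z-t[2])/d[2]
def proj(n,X,s=None):
    p,Rm,t=cam(n,s); c=Rm.T@(np.array(X)-t)
    return np.array([p['cx']+p['fx']*c[0]/-c[2],p['cy']-p['fy']*c[1]/-c[2]])
E
python3 - <<'E'
from h import *
A=lambda u,v:((u+.5)/2.9-.5,(v+.5)/2.9-.5+100)
B=lambda u,v:((u+.5)/2.9-.5+240,(v+.5)/2.9-.5+100)
np.set_printoptions(precision=1,suppress=True)
for q in [(402,184),(545,184),(543,327),(396,327)]: print('blade',hit('top',A(*q),4))
for q in [(402,186),(426,186),(433,190)]: print('ribtop',hit('top',A(*q),48))
for q in [(411,186),(428,187),(418,311),(400,311)]: print('rib top',hit('top',A(*q),48))
for q in [(181,136),(198,383)]: print('sill',hit('top',B(*q),12))
for q in [(305,150),(323,352)]: print('lip',hit('top',B(*q),25))
for q in [(418,332),(398,345)]: pass
s=state();Rt=R.from_euler('xyz',s['ee_rot'],degrees=True).as_matrix();print(Rt)
# scene camera check of lip
print(hit('top',A(603,400),36),hit('top',A(356,477),75))
for p in [(410,184),(430,186)]: pass
E
```

```text
blade [638.9 364.4   4. ]
blade [640.2 244.6   4. ]
blade [519.8 242.2   4. ]
blade [518.7 363.    4. ]
ribtop [628.1 349.5  48. ]
ribtop [628.3 330.5  48. ]
ribtop [625.1 324.8  48. ]
rib top [628.2 342.4  48. ]
rib top [627.5 328.9  48. ]
rib top [528.6 331.8  48. ]
rib top [528.4 345.9  48. ]
sill [682.8 -34.8  12. ]
sill [475.9 -46.8  12. ]
lip [ 668.7 -136.    25. ]
lip [ 501.5 -146.4   25. ]
[[-0.   0.4 -0.9]
 [ 0.  -0.9 -0.4]
 [-1.  -0.  -0. ]]
[460.5 187.   36. ] [403.  362.8  75. ]
```

Run:
```python
import cv2
im=cv2.imread("pics/top0.png")
cv2.imwrite("pics/topC.png",cv2.resize(im[155:222,130:196],None,fx=9,fy=9,interpolation=cv2.INTER_CUBIC))
im=cv2.imread("pics/scene0.png")
cv2.imwrite("pics/scC.png",cv2.resize(im[195:275,120:245],None,fx=6,fy=6,interpolation=cv2.INTER_CUBIC))
```

```text
(no output)
```

View pics/topC.png

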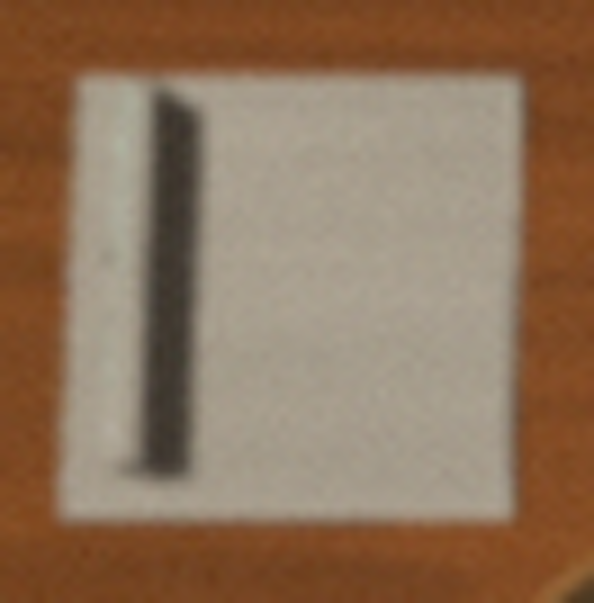

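View pics/scC.png

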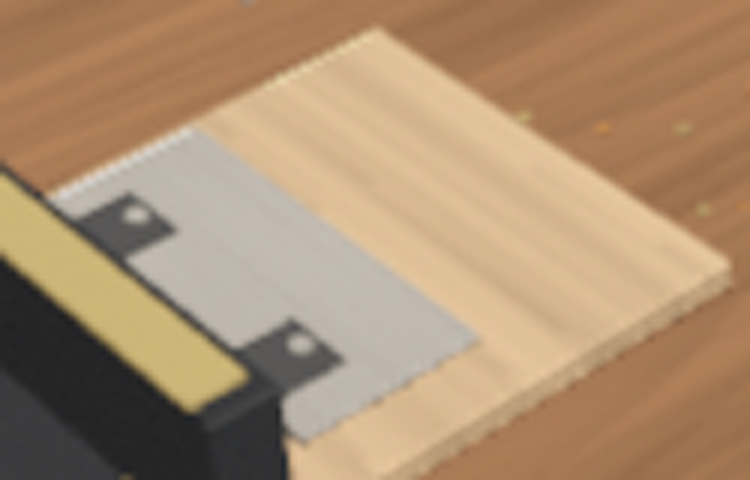

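```bash
cat >> h.py <<'E'
np.set_printoptions(precision=2,suppress=True)
def go(tcp,yaw):
    """offset+rot in the present tool axes to bring the TCP to tcp, tool down, tool y at world angle yaw (deg)"""
    s=state();Rt=R.from_euler('xyz',s['ee_rot'],degrees=True).as_matrix()
    c,n=np.cos(np.radians(yaw)),np.sin(np.radians(yaw))
    x=np.array([0,0,-1.]);y=np.array([c,n,0]);T=np.stack([x,y,np.cross(x,y)],1)
    print('t',s['time_s'],'pos',s['ee_pos'],'F',s['force'],'w',round(s['gripper_width'],1))
    o=Rt.T@(np.array(tcp)-s['ee_pos'])
    print('offset',o,'len',np.linalg.norm(o).round(1),'rot',np.degrees(R.from_matrix(Rt.T@T).as_rotvec()))
E
python3 -c "
from h import *
go([579,333.5,150],-89.2)"
```

```text
t 0.15 pos [ 245.18 -519.69  213.35] F [ 0.63 -0.17  0.29] w 91.3
offset [  64.19 -629.13 -665.92] len 918.4 rot [24.46  0.01  0.07]
```

```bash
python3 -m handwheel '{"gripper":[0.4,0.4,0.4,0.4,0.4],"offset":[[0,-27,-28],[0,-54,-57],[0,-81,-86],[0,-108,-114],[0,-136,-144]],"rot":[[0,0,0],[0,0,0],[0,0,0],[0,0,0],[0,0,0]]}' 30
python3 -m handwheel '{"gripper":[0.4,0.4,0.4,0.4,0.4],"offset":[[0,-27,-28],[0,-54,-57],[0,-81,-86],[0,-108,-114],[0,-136,-144]],"rot":[[0,0,0],[0,0,0],[0,0,0],[0,0,0],[0,0,0]]}'
python3 -m handwheel '{"gripper":[0.4,0.4,0.4,0.4,0.4],"offset":[[0,-27,-28],[0,-54,-57],[0,-81,-86],[0,-108,-114],[0,-136,-144]],"rot":[[0,0,0],[0,0,0],[0,0,0],[0,0,0],[0,0,0]]}'
python3 -c "
from h import *
go([579,333.5,150],-89.2)"
```

```text
time_s: 0.57
ee_pos: [317.5, -334.0, 213.6]
ee_rot: [-74.7, 90.0, 130.5]
force: [0.5, 0.6, 0.3]
gripper_width: 60.6
time_s: 0.98
ee_pos: [389.7, -149.4, 214.0]
ee_rot: [87.4, 90.0, -67.4]
force: [0.6, 0.8, -0.4]
gripper_width: 54.8
time_s: 1.4
ee_pos: [461.9, 35.1, 213.9]
ee_rot: [48.6, 90.0, -106.2]
force: [0.2, -0.5, -0.5]
gripper_width: 54.5
t 1.4 pos [461.9   35.14 213.91] F [ 0.23 -0.54 -0.5 ] w 54.5
offset [  63.77 -219.85 -233.27] len 326.8 rot [24.47  0.01 -0.02]
```

```bash
python3 -m handwheel '{"gripper":[0.4,0.4,0.4,0.4,0.4],"offset":[[0,-27,-28],[0,-54,-57],[0,-81,-86],[0,-108,-114],[0,-136,-144]],"rot":[[5,0,0],[10,0,0],[15,0,0],[20,0,0],[24.5,0,0]]}'
python3 -c "
from h import *
go([579,333.5,150],-89.2)"
```

```text
time_s: 1.82
ee_pos: [534.2, 219.5, 213.7]
ee_rot: [48.7, 90.0, -130.8]
force: [0.6, 0.3, 0.0]
gripper_width: 54.8
t 1.8167 pos [534.16 219.49 213.69] F [0.56 0.35 0.03] w 54.8
offset [  63.59 -113.63  -45.94] len 138.1 rot [-0.27  0.03 -0.03]
```

```bash
python3 -m handwheel '{"gripper":[0.4,0.4,0.4,0.4,0.4],"offset":[[15,-28,-11],[30,-56,-23],[47,-85,-34],[63.5,-113.5,-46],[63.5,-113.5,-46]],"rot":[[0,0,0],[0,0,0],[0,0,0],[0,0,0],[0,0,0]]}'
python3 - <<'E'
from h import *
s=state(); im=grab_frame('wrist')
go([579,333.5,11],-89.2)
for X in [(579-50,338.5,48),(579+50,338.5,48),(579+50,328.5,48),(579-50,328.5,48)]: print(proj('wrist',X,s))
cv2.imwrite("pics/w1.png",cv2.resize(im[:,:,::-1],None,fx=1.5,fy=1.5))
cv2.imwrite("pics/t1.png",cv2.resize(grab_frame('top')[100:260,60:260,::-1],None,fx=3.5,fy=3.5))
E
```

```text
time_s: 2.23
ee_pos: [578.1, 335.9, 145.1]
ee_rot: [8.5, 89.7, -170.6]
force: [-0.1, -0.2, -0.9]
gripper_width: 54.6
t 2.2833 pos [577.78 333.5  146.82] F [ 0.11 -0.9   0.29] w 54.7
offset [135.81  -0.3   -1.86] len 135.8 rot [ 0.11  0.27 -0.14]
[257.71 238.08]
[259.12 138.2 ]
[270.13 138.38]
[267.61 238.22]
```

View pics/w1.png

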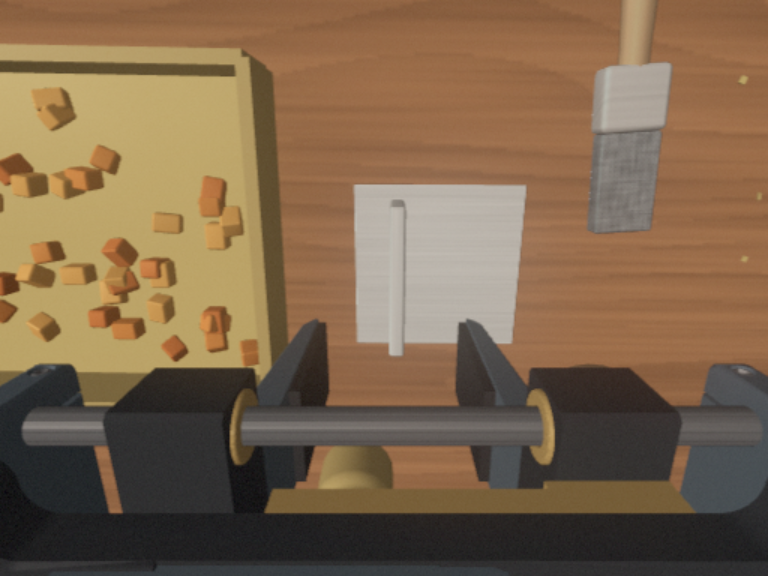

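The wrist view shows the rib at (391–404, 202–355) in the 1.5x picture, between the open fingers, and about 1 mm from prediction. The tray wall at x≈270 is clear. I'm descending.

```bash
python3 -m handwheel '{"gripper":[0.4,0.4,0.4,0.4,0.4],"offset":[[34,0.3,-1],[68,0.7,-2],[102,1,-3],[124,1.2,-3.2],[136,1.2,-3.2]],"rot":[[0,0,0],[0,0,0],[0,0,0],[0,0,0],[0,0,0]]}'
python3 - <<'E'
from h import *
cv2.imwrite("pics/s2.png",cv2.resize(grab_frame('scene')[100:230,230:430,::-1],None,fx=3.9,fy=3.9))
go([580.5,332,11],-89.2)
E
```

```text
time_s: 2.75
ee_pos: [580.3, 328.4, 12.3]
ee_rot: [33.0, 89.7, -146.3]
force: [-0.2, -0.4, -0.4]
gripper_width: 54.9
t 2.8 pos [579.9  328.29  11.16] F [-0.19 -1.17 -1.55] w 54.8
offset [ 0.14 -3.7  -0.65] len 3.8 rot [-0.11  0.31 -0.18]
```

View pics/s2.png

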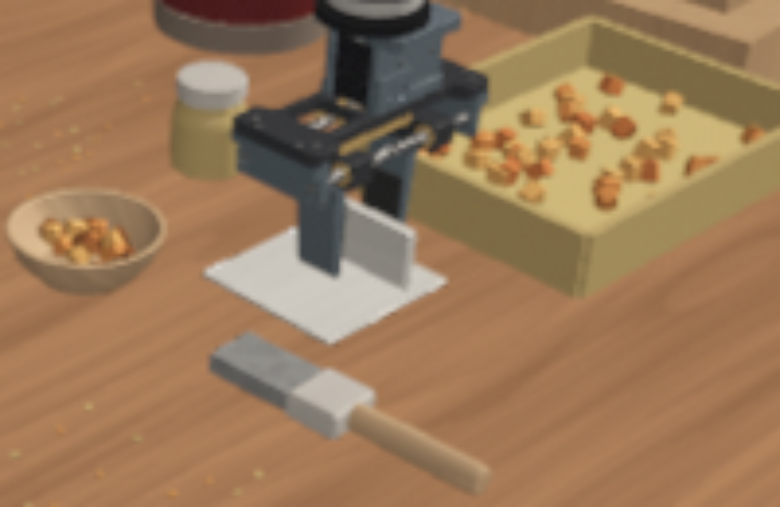

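The fingers straddle the rib just above the blade, so I'm making a small lateral trim and closing.

```bash
python3 -m handwheel '{"gripper":[0.4,0.4,0.7,1,1],"offset":[[0,-3.5,-0.5],[0,-3.5,-0.5],[0,-3.5,-0.5],[0,-3.5,-0.5],[0,-3.5,-0.5]],"rot":[[0,0.3,-0.2],[0,0.3,-0.2],[0,0.3,-0.2],[0,0.3,-0.2],[0,0.3,-0.2]]}' 40
python3 -m handwheel '{"gripper":[1,1,1,1],"offset":[[0,0,0],[0,0,0],[0,0,0],[0,0,0]],"rot":[[0,0,0],[0,0,0],[0,0,0],[0,0,0]]}'
python3 -c "
from h import *
go([580.5,332,11],-89.2)"
```

```text
time_s: 3.22
ee_pos: [583.1, 334.5, 16.0]
ee_rot: [-148.8, 89.5, 32.0]
force: [0.5, 0.2, -1.4]
gripper_width: 37.6
time_s: 3.55
ee_pos: [582.3, 334.0, 14.5]
ee_rot: [-149.5, 89.7, 31.3]
force: [0.2, -1.7, -0.0]
gripper_width: 11.0
t 3.55 pos [582.33 334.    14.47] F [ 0.2  -1.67 -0.04] w 11.0
offset [3.45 1.99 1.87] len 4.4 rot [-0.03 -0.3   0.18]
```

```bash
python3 -m handwheel '{"gripper":[1,1,1,1,1],"offset":[[-15,0,0],[-35,0,0],[-60,0,0],[-75,0,0],[-75,0,0]],"rot":[[0,0,0],[0,0,0],[0,0,0],[0,0,0],[0,0,0]]}'
python3 - <<'E'
from h import *
s=state(); im=grab_frame('wrist')
cv2.imwrite("pics/w3.png",cv2.resize(im[:,:,::-1],None,fx=1.5,fy=1.5))
cv2.imwrite("pics/s3.png",cv2.resize(grab_frame('scene')[80:230,230:430,::-1],None,fx=3.9,fy=3.9))
go([582,334,90],-89.2)
print(state()['ee_rot'])
E
```

```text
time_s: 3.97
ee_pos: [584.0, 335.0, 93.0]
ee_rot: [-149.5, 89.2, 31.3]
force: [1.4, 0.2, -1.0]
gripper_width: 10.0
t 4.0667 pos [581.71 333.74  89.07] F [-0.43 -0.3  -2.64] w 9.9
offset [-0.93 -0.26 -0.3 ] len 1.0 rot [-0.05 -0.29  0.19]
[-146.23   89.66   34.52]
```

View pics/s3.png

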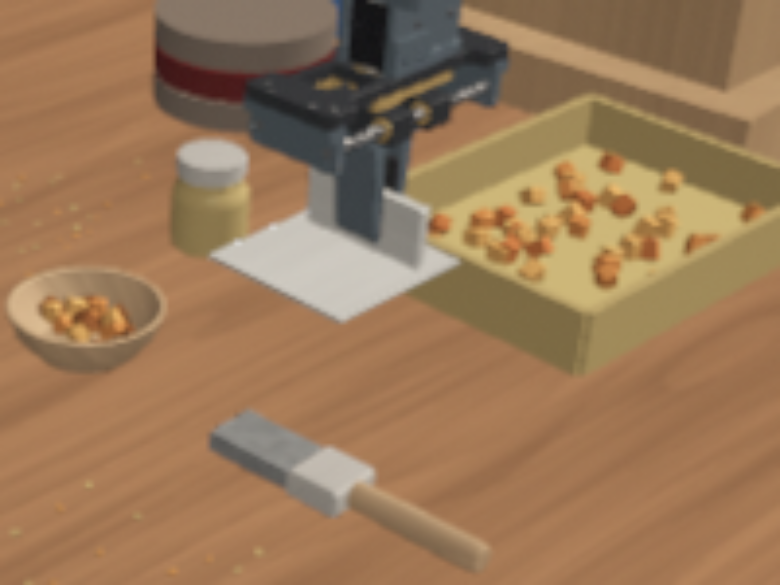

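View pics/w3.png

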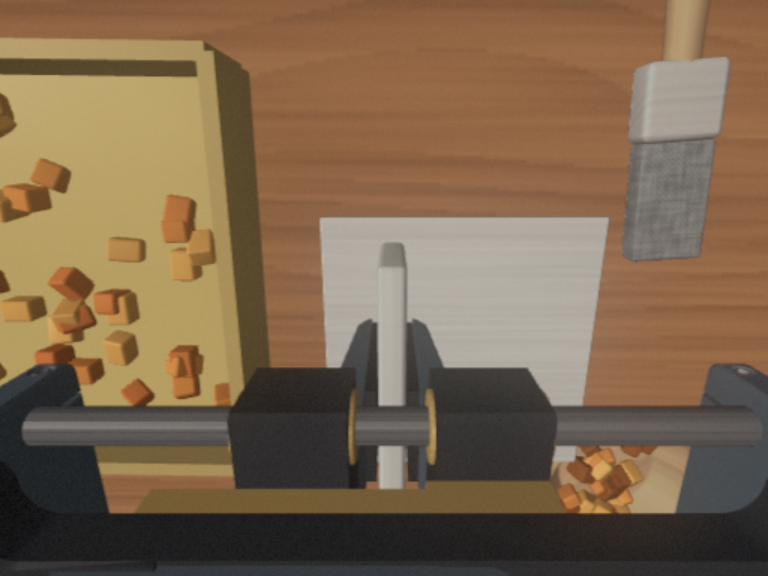

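Run:
```python
from h import *
H=np.array(camera_params('wrist')['hand_eye']);p=camera_params('wrist')
def tool(u,v,x):
    u=(u+.5)/1.5-.5;v=(v+.5)/1.5-.5
    d=H[:3,:3]@np.array([(u-p['cx'])/p['fx'],-(v-p['cy'])/p['fy'],-1]);t=H[:3,3]
    return t+d*(x-t[0])/d[0]
for h in (11,13,15):
    a,b=tool(320,218,h-4),tool(607,218,h-4); r1,r2=tool(379,246,h-48),tool(405,246,h-48)
    c,e=tool(326,360,h-4),tool(589,360,h-4)
    print(h,a,b,b[1]-a[1],'rib',r1,r2,r2[1]-r1[1],'mid',c,e)
```

```text
11 [  7.   -29.26 -57.79] [  7.    87.15 -57.76] 116.4120712267901 rib [-37.    -4.14 -55.31] [-37.     3.96 -55.3 ] 8.097754286141106 mid [  7.   -29.64   5.66] [ 7.   88.19  5.7 ]
13 [  9.   -29.59 -57.51] [  9.    88.13 -57.48] 117.71606489950875 rib [-35.    -4.2  -54.89] [-35.     4.02 -54.89] 8.218124937537823 mid [  9.   -29.97   6.65] [ 9.   89.18  6.69]
15 [ 11.   -29.92 -57.23] [ 11.   89.1 -57.2] 119.02005857222737 rib [-33.    -4.26 -54.48] [-33.     4.08 -54.48] 8.338495588934538 mid [ 11.   -30.3    7.64] [11.   90.17  7.68]
```

The plate is held level. In the tool frame its blade reaches y = -30 to +89 mm, as designed, and its underside is about 15 mm below the TCP. I'm carrying it to just in front of the flap.

```bash
python3 -m handwheel '{"gripper":[1,1,1,1,1],"offset":[[-4,25,0],[-8,60,0],[-10,98,0],[-10,136,1],[-10,175,1]],"rot":[[0,0,0],[0,0,0],[0,0,0],[0,0,0],[0,0,0]]}'
python3 -m handwheel '{"gripper":[1,1,1,1,1],"offset":[[0,38,0],[0,76,0],[0,110,0],[0,135,1],[0,135,1]],"rot":[[0,0,0],[-1,0,0],[-2,0,0],[-2.7,0,0],[-2.7,0,0]]}'
python3 -c "
from h import *
go([579.2,-36,60],-86.55)"
```

```text
time_s: 4.48
ee_pos: [581.5, 157.2, 96.7]
ee_rot: [-119.1, 89.8, 61.7]
force: [0.7, 0.1, -1.9]
gripper_width: 9.7
time_s: 4.9
ee_pos: [582.3, 19.2, 96.2]
ee_rot: [-119.9, 89.9, 63.3]
force: [1.0, -0.1, -1.0]
gripper_width: 10.0
t 4.9 pos [582.28  19.18  96.19] F [ 1.02 -0.12 -1.01] w 10.0
offset [36.11 54.96  6.21] len 66.1 rot [-0.22 -0.04  0.08]
```

```bash
python3 -m handwheel '{"gripper":[1,1,1,1,1],"offset":[[8,15,1.5],[18,30,3],[28,45,5],[36,54,6],[36,54,6]],"rot":[[0,0,0],[0,0,0],[0,0,0],[0,0,0],[0,0,0]]}'
python3 - <<'E'
from h import *
s=state(); im=grab_frame('wrist')
cv2.imwrite("pics/w4.png",cv2.resize(im[:,:,::-1],None,fx=1.5,fy=1.5))
cv2.imwrite("pics/s4.png",cv2.resize(grab_frame('scene')[130:290,90:290,::-1],None,fx=3.7,fy=3.7))
go([579.2,-41,40],-86.55)
E
```

```text
time_s: 5.32
ee_pos: [579.1, -31.2, 59.1]
ee_rot: [-76.2, 89.8, 107.2]
force: [0.7, 0.4, -1.3]
gripper_width: 9.7
t 5.4167 pos [580.91 -29.79  61.18] F [ 0.02  0.55 -1.71] w 9.9
offset [21.13 11.17  2.45] len 24.0 rot [-0.03 -0.2   0.23]
```

View pics/s4.png

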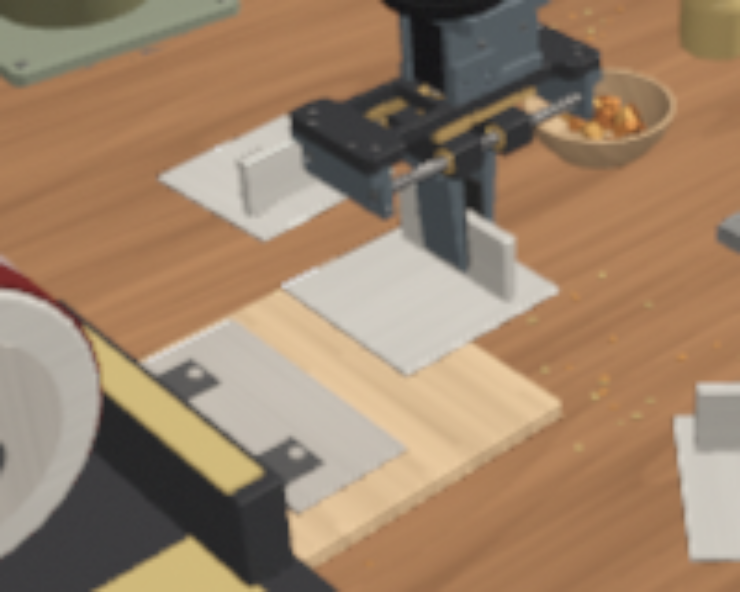

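View pics/w4.png

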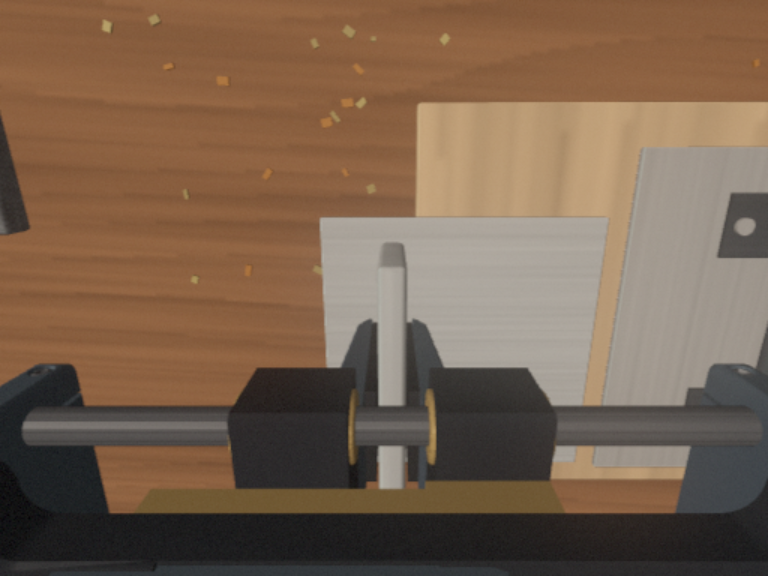

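In the wrist view the lip runs from (642,149) to (593,467) and the blade's leading edge from (607,218) to (573,461). The flap looks parallel to the leading edge.

Run:
```python
from h import *
p=camera_params('wrist');H=np.array(p['hand_eye'])
def tool(u,v,x):
    u=(u+.5)/1.5-.5;v=(v+.5)/1.5-.5
    d=H[:3,:3]@np.array([(u-p['cx'])/p['fx'],-(v-p['cy'])/p['fy'],-1]);t=H[:3,3]
    return t+d*(x-t[0])/d[0]
for z in (59,61):
    a,b=tool(642,149,z-25),tool(593,467,z-25)
    print(z,'lip',a,b,'mid',(a+b)/2,'ang',np.degrees(np.arctan2(a[1]-b[1],-(a[2]-b[2]))),'len',np.linalg.norm(a-b))
    a,b=tool(607,218,11),tool(573,461,11); print('lead',a,b,'ang',np.degrees(np.arctan2(a[1]-b[1],-(a[2]-b[2]))))
    print('sillfront',tool(417,103,z-12),tool(415,215,z-12))
```

```text
59 lip [ 34.   111.55 -84.67] [ 34.   112.45  85.11] mid [ 34.   112.     0.22] ang -0.306482655252996 len 169.78547314011408
lead [ 11.    89.08 -57.2 ] [11.   89.48 62.74] ang -0.1874525318395016
sillfront [  47.     11.47 -105.03] [ 47.    11.34 -53.62]
61 lip [ 36.   112.63 -84.69] [ 36.   113.55  86.75] mid [ 36.   113.09   1.03] ang -0.3064826552530025 len 171.4375143386625
lead [ 11.    89.08 -57.2 ] [11.   89.48 62.74] ang -0.1874525318395016
sillfront [  49.     11.58 -105.23] [ 49.    11.44 -53.35]
```

The plate is square (0.1°), centred within about 2 mm, and its leading edge is 23 mm in front of the lip. I'll advance 12 mm and lower.

```bash
python3 -m handwheel '{"gripper":[1,1,1,1,1],"offset":[[8,4,0],[16,8,0],[24,12,0],[28,12,0],[28,12,0]],"rot":[[0,0,0],[0,0,0],[0,0,0],[0,0,0],[0,0,0]]}'
python3 -m handwheel '{"gripper":[1,1,1,1],"offset":[[1,0,0],[2,0,0],[2,0,0],[2,0,0]],"rot":[[0,0,0],[0,0,0],[0,0,0],[0,0,0]]}'
python3 -m handwheel '{"gripper":[1,1,1,1],"offset":[[1,0,0],[2,0,0],[2,0,0],[2,0,0]],"rot":[[0,0,0],[0,0,0],[0,0,0],[0,0,0]]}'
```

```text
time_s: 5.83
ee_pos: [581.3, -42.1, 32.7]
ee_rot: [-126.0, 89.7, 57.4]
force: [0.1, 0.3, -1.4]
gripper_width: 9.9
time_s: 6.17
ee_pos: [582.6, -42.1, 32.4]
ee_rot: [-153.2, 89.6, 30.3]
force: [-0.4, 0.2, -1.5]
gripper_width: 9.8
time_s: 6.5
ee_pos: [582.3, -42.1, 30.1]
ee_rot: [-149.4, 89.6, 34.0]
force: [0.3, -0.5, -1.3]
gripper_width: 10.0
```

Run:
```python
from h import *
for i in range(3):
    s=state();print(s['ee_pos'],s['force']); im=grab_frame('scene')
cv2.imwrite("pics/s5.png",cv2.resize(im[180:290,110:270,::-1],None,fx=5,fy=5,interpolation=cv2.INTER_CUBIC))
```

```text
[582.3  -42.14  30.09] [ 0.31 -0.5  -1.26]
[582.33 -42.16  30.11] [ 0.54 -0.27 -1.17]
[582.36 -42.17  30.13] [ 1.18 -0.01 -1.25]
```

View pics/s5.png

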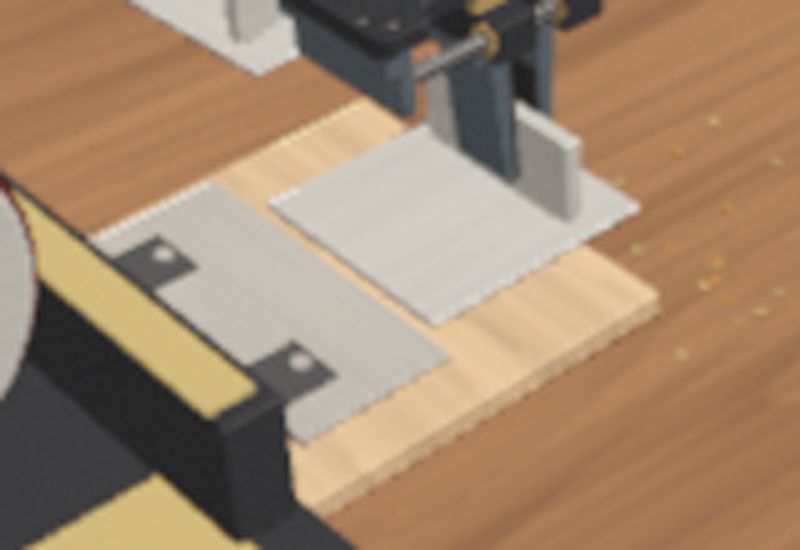

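The plate hovers a few mm above the sill in front of the flap, with its leading corners at (270,205) and (435,325) and a strip of sill still visible before the lip. I keep lowering until contact.

```bash
python3 -m handwheel '{"gripper":[1,1,1],"offset":[[1.5,0,0],[1.5,0,0],[1.5,0,0]],"rot":[[0,0,0],[0,0,0],[0,0,0]]}'
python3 -m handwheel '{"gripper":[1,1,1],"offset":[[1,0,0],[1,0,0],[1,0,0]],"rot":[[0,0,0],[0,0,0],[0,0,0]]}'
```

```text
time_s: 6.9
ee_pos: [582.3, -42.2, 28.5]
ee_rot: [-148.4, 89.7, 35.1]
force: [-0.3, -0.7, -1.1]
gripper_width: 9.7
time_s: 7.15
ee_pos: [582.3, -42.2, 27.5]
ee_rot: [-149.3, 89.6, 34.1]
force: [0.1, 0.9, -1.7]
gripper_width: 9.9
```

```bash
python3 -m handwheel '{"gripper":[1,1,1],"offset":[[0.8,0,0],[0.8,0,0],[0.8,0,0]],"rot":[[0,0,0],[0,0,0],[0,0,0]]}'
python3 -m handwheel '{"gripper":[1,1,1],"offset":[[0.8,0,0],[0.8,0,0],[0.8,0,0]],"rot":[[0,0,0],[0,0,0],[0,0,0]]}'
```

```text
time_s: 7.4
ee_pos: [582.5, -42.2, 26.9]
ee_rot: [-151.6, 89.6, 31.8]
force: [0.8, 0.4, -1.1]
gripper_width: 9.7
time_s: 7.65
ee_pos: [582.5, -42.1, 26.7]
ee_rot: [-153.5, 89.6, 30.0]
force: [-0.6, 0.8, 4.7]
gripper_width: 10.0
```

Contact at z≈26.8. I'm easing off slightly and sliding in under light pressure.

```bash
python3 -m handwheel '{"gripper":[1,1,1,1,1],"offset":[[-0.4,0,0],[-0.4,4,0],[-0.4,8,0],[-0.4,12,0],[-0.4,15,0]],"rot":[[0,0,0],[0,0,0],[0,0,0],[0,0,0],[0,0,0]]}'
python3 - <<'E'
from h import *
s=state();print(s['ee_pos'],s['force']); im=grab_frame('scene')
cv2.imwrite("pics/s6.png",cv2.resize(im[180:290,110:270,::-1],None,fx=5,fy=5,interpolation=cv2.INTER_CUBIC))
E
```

```text
time_s: 8.07
ee_pos: [583.9, -57.4, 26.7]
ee_rot: [-153.2, 89.6, 30.2]
force: [0.4, 3.7, 5.7]
gripper_width: 9.9
[583.91 -57.38  26.71] [0.38 3.71 5.68]
```

View pics/s6.png

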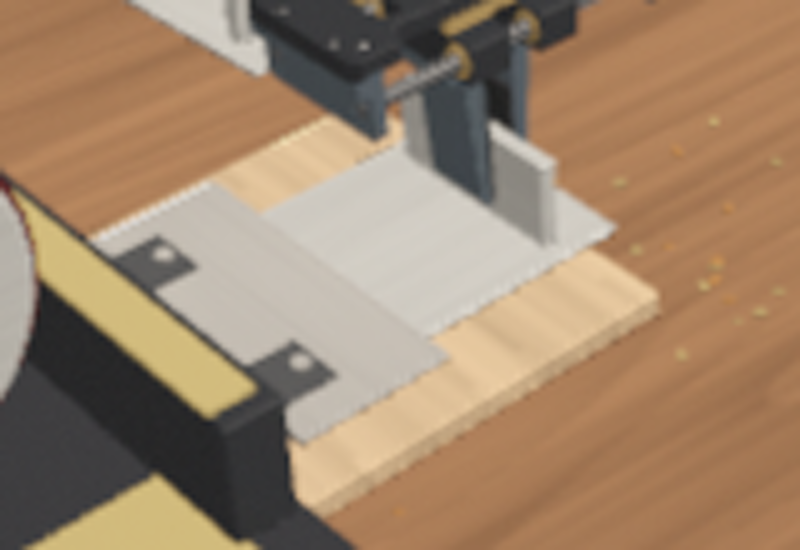

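The leading edge has gone under the lip at (265,210)–(430,333). The flap's corners, (210,182) and (450,357), have not moved. I continue.

```bash
python3 -m handwheel '{"gripper":[1,1,1,1,1],"offset":[[-0.2,3,0],[-0.2,6,0],[-0.2,9,0],[-0.2,12,0],[-0.2,12,0]],"rot":[[0,0,0],[0,0,0],[0,0,0],[0,0,0],[0,0,0]]}'
python3 -m handwheel '{"gripper":[1,1,1,1,1],"offset":[[0,3,0],[0,6,0],[0,9,0],[0,12,0],[0,12,0]],"rot":[[0,0,0],[0,0,0],[0,0,0],[0,0,0],[0,0,0]]}'
python3 - <<'E'
from h import *
s=state();print(s['ee_pos'],s['force']);go([581.7,-82,27],-86.55); im=grab_frame('scene')
cv2.imwrite("pics/s7.png",cv2.resize(im[180:290,110:270,::-1],None,fx=5,fy=5,interpolation=cv2.INTER_CUBIC))
cv2.imwrite("pics/w7.png",cv2.resize(grab_frame('wrist')[:,:,::-1],None,fx=1.5,fy=1.5))
E
```

```text
time_s: 8.53
ee_pos: [584.2, -69.9, 26.6]
ee_rot: [-156.1, 89.6, 27.4]
force: [0.2, 2.3, 4.1]
gripper_width: 9.8
time_s: 8.95
ee_pos: [584.8, -81.7, 26.6]
ee_rot: [-154.2, 89.6, 29.3]
force: [-0.0, 2.9, 5.1]
gripper_width: 9.5
[584.85 -81.7   26.63] [-0.03  2.89  5.1 ]
t 8.95 pos [584.85 -81.7   26.63] F [-0.03  2.89  5.1 ] w 9.5
offset [-0.38  0.11  3.16] len 3.2 rot [-0.   -0.33  0.16]
```

View pics/s7.png

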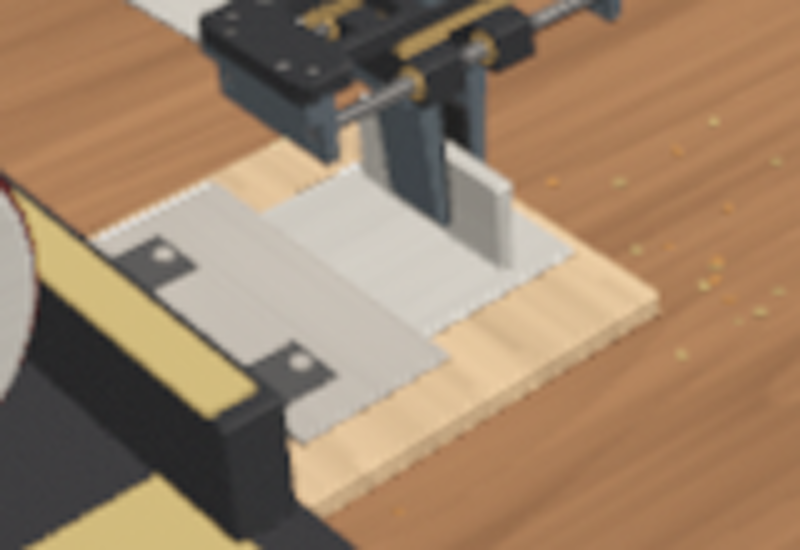

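View pics/w7.png

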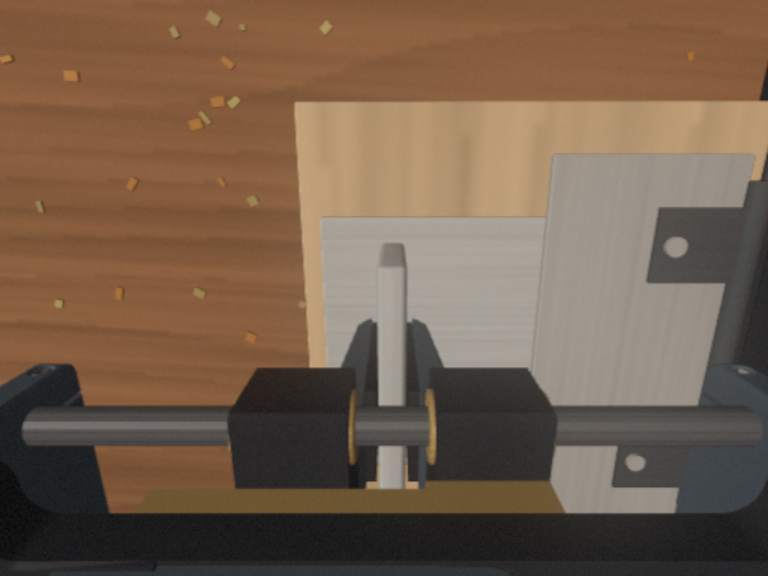

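Run:
```python
from h import *
p=camera_params('wrist');H=np.array(p['hand_eye'])
def tool(u,v,x):
    u=(u+.5)/1.5-.5;v=(v+.5)/1.5-.5
    d=H[:3,:3]@np.array([(u-p['cx'])/p['fx'],-(v-p['cy'])/p['fy'],-1]);t=H[:3,3]
    return t+d*(x-t[0])/d[0]
z=26.7
print('lip',tool(553,154,z-25),tool(534,368,z-25))
print('sill',tool(295,103,z-12),tool(309,365,z-12))
print('rear',tool(321,218,z-16),tool(326,360,z-16))
print('blade far at lip',tool(548,217,z-16))
```

```text
lip [  1.7   60.69 -82.62] [ 1.7 62.   6.9]
sill [  14.7   -38.19 -101.79] [ 14.7  -39.01  12.05]
rear [ 10.7  -29.47 -57.28] [ 10.7  -30.27   7.49]
blade far at lip [ 10.7   64.47 -57.67]
```

The lip lies at tool y≈61.3 by its own edge, and 61.4 from the sill's front edge plus 100 mm. The leading edge is at 89.8, so about 28.5 mm is under the flap, centred within 1 mm and square within 1°. Now I press.

```bash
python3 -m handwheel '{"gripper":[1,1,1,1,1],"offset":[[0.5,0,0],[0.5,0,0],[0.5,0,0],[0.5,0,0],[0.5,0,0]],"rot":[[0,0,0],[0,0,0],[0,0,0],[0,0,0],[0,0,0]]}'
```

```text
time_s: 9.47
ee_pos: [584.9, -81.7, 26.6]
ee_rot: [-159.3, 89.6, 24.2]
force: [-0.4, 1.8, 7.1]
gripper_width: 9.8
```

```bash
python3 -m handwheel '{"gripper":[1,1,1,1,1],"offset":[[0.6,0,0],[0.6,0,0],[0.6,0,0],[0.6,0,0],[0.6,0,0]],"rot":[[0,0,0],[0,0,0],[0,0,0],[0,0,0],[0,0,0]]}'
python3 -m handwheel '{"gripper":[1,1,1,1,1],"offset":[[0,0,0],[0,0,0],[0,0,0],[0,0,0],[0,0,0]],"rot":[[0,0,0],[0,0,0],[0,0,0],[0,0,0],[0,0,0]]}'
python3 - <<'E'
from h import *
for i in range(4):
    s=state();print(s['ee_pos'],s['force'],s['torque'],s['ee_rot']); im=grab_frame('scene')
cv2.imwrite("pics/s8.png",cv2.resize(im[150:290,60:260,::-1],None,fx=4,fy=4,interpolation=cv2.INTER_CUBIC))
E
```

```text
time_s: 9.88
ee_pos: [584.9, -81.7, 26.5]
ee_rot: [-160.3, 89.6, 23.1]
force: [-1.4, 1.9, 11.3]
gripper_width: 9.6
time_s: 10.3
ee_pos: [584.9, -81.7, 26.5]
ee_rot: [-160.1, 89.6, 23.3]
force: [-1.6, 2.5, 11.5]
gripper_width: 9.8
[584.89 -81.66  26.54] [-1.58  2.53 11.51] [-0.13  0.67 -0.13] [-160.15   89.63   23.32]
[584.9  -81.69  26.54] [-1.48  1.95 10.74] [-0.18  0.66 -0.13] [-160.43   89.63   23.04]
[584.87 -81.67  26.55] [-0.57  2.02 11.64] [-0.11  0.63 -0.14] [-160.15   89.63   23.32]
[584.87 -81.68  26.54] [-2.02  2.16 11.32] [-0.16  0.58 -0.1 ] [-160.14   89.63   23.33]
```

View pics/s8.png

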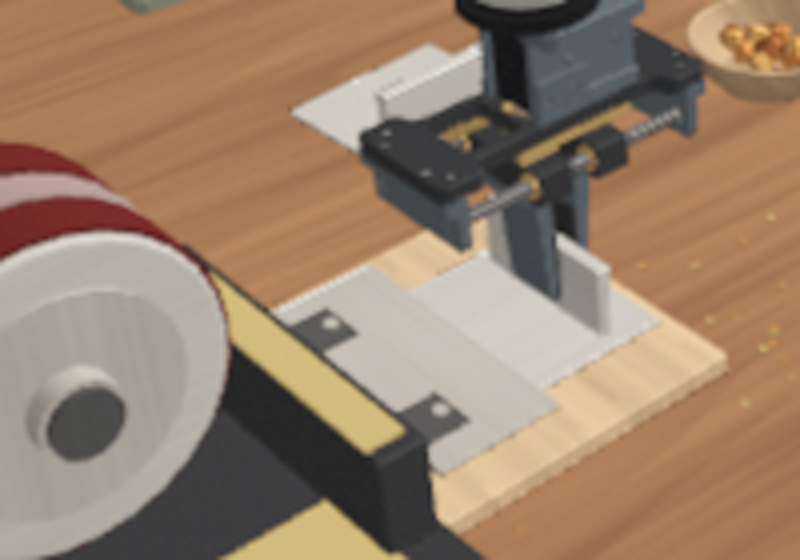

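The plate lies on the sill under the level flap. The press is steady at about 11 N on the wrist, and the grip is holding.

```bash
python3 -c "
from h import *
print(job_done()); s=state(); print(s['time_s'],s['ee_pos'],s['force'],s['gripper_width'])"
```

```text
the job is handed in; nothing more can be done
None
the job is handed in; nothing more can be done
```

I gripped the leftmost plate by its rib and laid it on the sill. I then slid it squarely under the flap, pressed it down, and handed the job in at about 10.5 s with the gripper still holding it.

My last checks showed:
- **Position:** about 28.5 mm of the blade is under the lip. The lip's own edge and the sill's front edge gave the same figure within about 0.1 mm. The plate is centred within about 1–2 mm and square within about 1°.
- **Press and grip:** the wrist force was steady at about 11 N down, with the rib held at an opening of about 9.8 mm (grip set to 40 N).
- **Flap:** by eye in the pictures its outline never moved. I had no direct reading of its angle.
- **Bowl, brush and jar:** the gripper never went near them, but I did not measure their positions again at the end.

**Small disagreements:**
- The tool reads about 0.4° off vertical, the same as when it gripped the plate. With a wrist moment of about 0.6 N m, the press may be slightly heavier on one side, but this is well inside the tilt limit.
- Where along the rib I gripped it came out 2–4 mm either side of the middle, depending on which edge I measured from.

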